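# Slide the drain cell to its stop and hold the knurled collar home over the pins

### The arm

A 6-joint arm with a two-finger parallel gripper is mounted at the origin on the work surface. World frame = base frame: x ahead of the robot, y to its left, z up, the work surface at z = 0. Lengths are in m, angles in rad, forces in N, time in s.
With the tool pointing down it reaches from about 0.3 to 0.775 m from the base axis. Payload 14.6 kg.
Tool frame: the origin (TCP) lies at the very end of the fingers, on their centre line; the grasp point (between the pads) lies 19 mm behind it (manip.hold_point_z is the distance from the TCP to the grasp point, in m); z points along the fingers, y is the direction in which the jaws open and shut (so a half turn about z gives the same grasp; the last joint's range is limited). The gripper opens to 85 mm and grips with 20 to 120 N. Pads are 22 mm wide; open, the fingers measure 114 mm over their backs; the gripper's body (76 mm by 85 mm) begins 54 mm behind the grasp point. The pads swing forward as they close: fully open they stand 13 mm farther back than shut.
Start: joints at [1.134, 0.3, 1.521, -0, 1.321, -0.067], TCP at [0.199, 0.513, 0.231] pointing down, gripper open.
Joint ranges: [-3.03, 3.03], [-0.79, 2.21], [0.23, 2.52], [-1.04, 4.18], [0, 3.07], [-2.55, 2.55]. Speed limits (rad/s): [2.22, 2.22, 2.57, 3.14, 3.14, 3.14].

### API

Orientations are given as a unit quaternion [w, x, y, z].
In Python, from rig import manip, grab_frame, calibration gives the robot as it stands. The module is installed in compiled form; this text tells all that it offers.
- The arm moves only by the tool move_arm, never from a script. Its argument "plan" is text: rows parted by semicolons, each of 6 numbers parted by spaces: the shift along the tool's x, y, z in m, then the turn, a rotation vector about the tool's x, y, z in degrees. In form: tx ty tz wx wy wz; .... A call has 1 to 5 rows; each row shifts and turns the commanded pose from where the row before left it, along the tool's axes as they then stand; what a row does not reach is not made up. A row lasts 1/10 s, in which the tool goes at most 50 mm and 8.59 degrees, less where a joint would pass 70% of its speed; a pose out of reach is approached as far as the arm can. A call with a gripper value outside its range is refused whole. "fingers" is the closure, from 0 (fully open) to 1 (shut), set as the call begins (left out, the last holds). The fingers move at their own pace and stop on an object; "force" is the grip in N (left out, the last holds). Time passes only in rows, so rows that do not move let the fingers close. It gives the time, the measured TCP pose, the force and the opening at its end, in the units of the state.
- manip.get_obs(): the state, without advancing time (a new reading comes with each control period).
- grab_frame(name): name is "scene" or "side" or "wrist"; returns the picture (384x512x3 uint8, blue, green, red); there is no depth.
- calibration(name): a dict with "intrinsics" (3x3 intrinsics, pixels), "R" (3x3) and "t" (3): a world point X has camera coordinates R X + t. Camera axes: x right, y down, z forward; pixel columns grow to the right and rows downward; lengths in m; the calibration is good to about 2 mm. A picture is of the moment at which its call begins: read the wrist's pose just before it. calibration takes no time and is no camera call; for the wrist camera it gives the pose at the moment of the call.
- manip.sign_off(): hands the job in, once; it reports no verdict.
The state is a dict: "time": time; "q": joint angles; "qd": joint speeds; "effort": joint torques, N m; "eef_pos": TCP position; "tcp_rot": TCP orientation; "contact_force": force on the tool from outside, world axes, zero at the start; "torque": the same for the moment, N m; "width": finger opening in m.
Only numpy, scipy, OpenCV 4.12 (cv2) and the standard library are available. Lean on these libraries where they do the work, as an engineer would, in place of code of your own. Each camera call takes 0.05 s, during which the arm holds its last target.

### The job

In this papermaking workshop, slide the white carriage along its rail by its upright tab until the detent holds it at the end stop. Then put the knurled collar, open side down, over the carriage's steel stub, turn it until the hidden keyways drop over the stub's pins, and push it fully home against the spring. Finish while still holding the collar pushed down with the gripper (do not let go: the spring would lift it), and leave the other things on the table where they are.

Things in the scene. Friction and masses are not known exactly. Their poses are not given: they have to be found in the camera images.
- carriage (a joint): travel of the white carriage on its aluminium rail, m: 0 at the open end, 0.090 against the steel end stop. It slides along +y of stub_top (roughly to the robot's left). About 2 N of friction; over the last 15 mm a spring roller must be passed (about 7 N in all, more if fast), which then holds the carriage at 0.089 to 0.090
- tab_grip (a point): middle of the carriage's upright white tab, the place to grasp: 12 mm thick along the slide direction, 36 mm across it; its top is 18 mm above this point, the carriage's flat top 24 mm below. The tab stands 95 mm behind the stub (towards -y of the carriage). Axes as stub_top; it moves with the carriage
- stub_top (a point): centre of the top of the upright steel stub on the carriage; moves with it. z up, +y the slide direction, x across the rail. Stub 32 mm in diameter, its top 7 mm tapered to 22. Four round pins, 5 mm thick, stand out to 19.6 mm from its axis, 90 degrees apart, their tops 12 mm below this point. The pins' angle differs each run and is not told by this point's orientation. Stub and pins do not turn
- shoulder (a point): centre of the carriage's flat shoulder round the foot of the stub: 60 mm in diameter, 24 mm below stub_top. The pushed-home collar sits on it. A sprung steel ring, 50 mm in diameter, stands 6.5 mm above it and is pressed down by the collar (3 N at first, 9 N when home). The end stop's face is 35 mm beyond the stub axis when the carriage is home, and lower than the shoulder
- collar_center (a point): centre, half-way up, of the loose knurled collar: round grey plastic cap 52 mm in diameter, 32 mm high, ribbed all round, 80 to 170 g, closed at the top, standing open side down. Resting on the pins this point is 4 mm above stub_top; once the keyways have dropped over the pins and it is pushed home it is 8 mm below stub_top
- collar_mouth (a point): centre of the collar's lower edge, 16 mm below its centre. Inside, the lowest 6 mm is a lip of 35 mm bore with four keyways 9 mm wide, centred on the collar's own x and y axes; above it the collar is hollow up to 26 mm. It drops when the keyways are within about 0.1 rad of the pins, so it fits again every quarter turn, either way
- cap: bystander: smooth flat grey screw lid, 56 mm diameter, 14 mm high; origin at the centre of its underside. Stands in the same row as the collar
- jar: bystander: small lidded jar, 52 mm diameter, 62 mm high; origin at the centre of its underside. Stands in the same row as the collar
- tub: bystander: clear open tub 110 x 150 x 50 mm; origin at the centre of its underside
- brush: bystander: brush lying on the table
- bottle: bystander: white bottle, 56 mm diameter, 150 mm high; origin at the centre of its underside

How it is judged:
By the outcome, as a careful person would: the job done as asked, in the order asked, and still so for the second after the job is handed in, while the arm keeps its last pose, push and grip.
It also fails if it takes over 61 s, if anything falls off the work surface, if the arm or the gripper's body presses on something with over 40 N, if the wrist force passes 120 N, or if a joint passes its speed limit or range.

## Working session

There is one attempt and no reset: what is moved stays moved. The work goes in short steps, Python scripts to look and compute and a tool call to move; the robot and the scene stay as the last step left them, time stands still between calls to the robot, and variables do not carry over. Pictures are saved under pics/ and viewed, and the job is handed in when it is done.

Besides the shell and the picture viewer there is one more tool, called as name(argument=value, ...) on one line, values as JSON. move_arm: Moves the arm, as the interface text tells. Its arguments: {"type":"object","properties":{"plan":{"type":"string"},"fingers":{"type":"number"},"force":{"type":"number"}},"required":["plan"]}

```bash
mkdir -p pics; python3 - <<'E'
from rig import manip, grab_frame, calibration
import cv2
for n in ("scene","side","wrist"):
    c=calibration(n); im=grab_frame(n); cv2.imwrite(f"pics/{n}0.png",im)
    print(n,c["intrinsics"].round(1).tolist(),c["R"].round(4).tolist(),c["t"].round(4).tolist())
print(manip.get_obs(), manip.hold_point_z)
E
```

```text
scene [[393.3, 0.0, 252.9], [0.0, 393.3, 196.8], [0.0, 0.0, 1.0]] [[0.5135, 0.858, -0.0139], [0.721, -0.4401, -0.5353], [-0.4654, 0.2649, -0.8446]] [-0.302, -0.3635, 1.3089]
side [[450.0, 0.0, 252.3], [0.0, 450.0, 180.3], [0.0, 0.0, 1.0]] [[-0.9874, -0.1585, -0.0007], [-0.0838, 0.5257, -0.8466], [0.1346, -0.8358, -0.5323]] [0.5573, 0.0964, 1.0819]
wrist [[320.7, 0.0, 249.5], [0.0, 320.7, 189.1], [0.0, 0.0, 1.0]] [[0.3619, 0.9322, -0.0008], [0.8975, -0.3482, 0.2705], [0.2519, -0.0987, -0.9627]] [-0.5492, -0.0347, 0.3788]
{'time': 0.15, 'q': array([ 1.13441050e+00,  3.00352905e-01,  1.52144328e+00, -1.00388863e-05,
        1.32071523e+00, -6.65734702e-02]), 'qd': array([ 1.09727372e-03, -3.03779944e-03, -2.68267013e-03, -4.38391498e-04,
        8.03306894e-04,  8.05601817e-05]), 'effort': array([ 9.06099176e-04, -5.43668675e+01, -3.61884034e+01,  2.01856477e-05,
        3.15967933e-03, -1.46631055e-05]), 'eef_pos': array([0.19870572, 0.51265367, 0.23084445]), 'tcp_rot': array([-1.09602007e-04,  1.83853071e-01,  9.82953629e-01, -4.46143801e-04]), 'contact_force': array([-0.20378739,  0.85253827,  0.68666971]), 'torque': array([-0.02600406, -0.0169096 ,  0.02885853]), 'width': 0.08546969630346012} 0.0187
```

View pics/scene0.png

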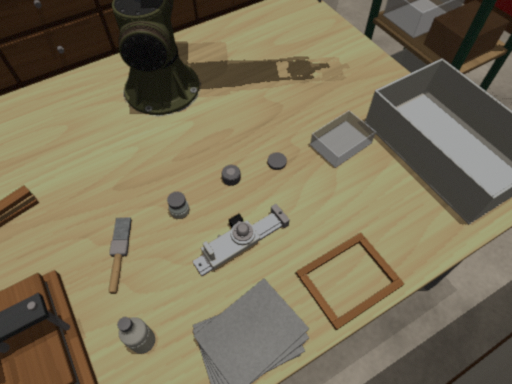

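View pics/side0.png

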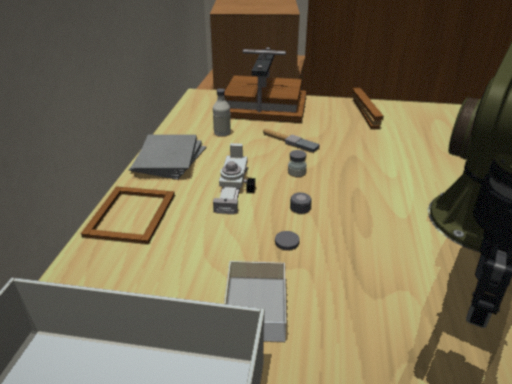

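View pics/wrist0.png

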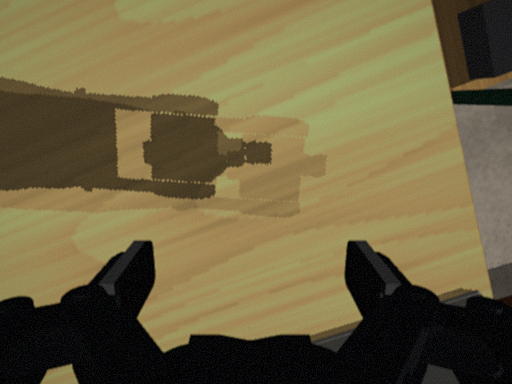

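```bash
python3 - <<'E'
import cv2
a=cv2.imread("pics/scene0.png")[140:290,150:310]
cv2.imwrite("pics/z1.png",cv2.resize(a,None,fx=4.9,fy=4,interpolation=cv2.INTER_CUBIC) if 0 else cv2.resize(a,None,fx=4,fy=4,interpolation=cv2.INTER_CUBIC))
a=cv2.imread("pics/side0.png")[130:260,200:330]
cv2.imwrite("pics/z2.png",cv2.resize(a,None,fx=4.5,fy=4.5,interpolation=cv2.INTER_CUBIC))
E
```

```text
(no output)
```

View pics/z1.png

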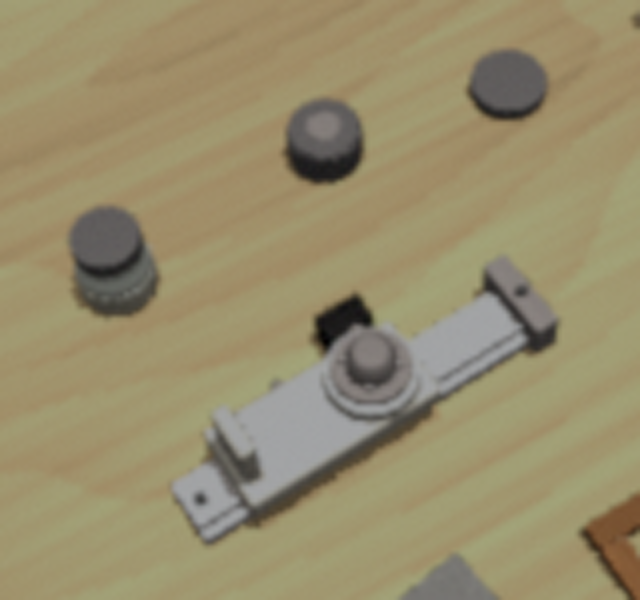

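View pics/z2.png

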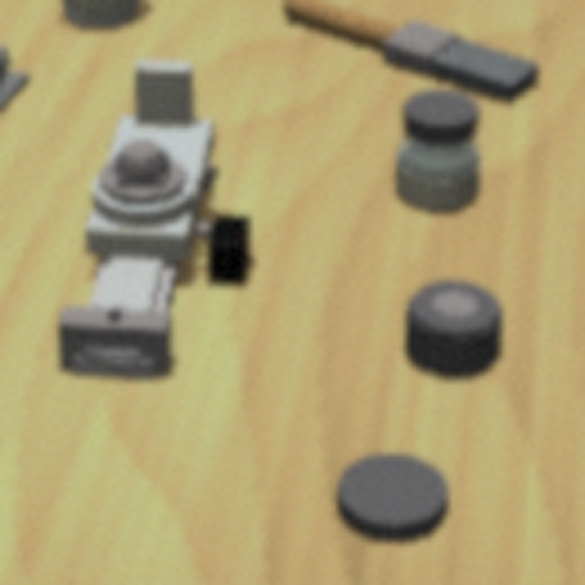

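```bash
cat > h.py <<'E'
import numpy as np
from rig import calibration
def ray(n,p,c=None):
    c=c or calibration(n); R=np.array(c["R"]);K=np.array(c["intrinsics"])
    d=R.T@np.linalg.inv(K)@np.array([p[0],p[1],1.0]); return -R.T@np.array(c["t"]),d/np.linalg.norm(d)
def tri(rs):
    A=sum(np.eye(3)-np.outer(d,d) for o,d in rs);b=sum((np.eye(3)-np.outer(d,d))@o for o,d in rs)
    X=np.linalg.solve(A,b);return X,[np.linalg.norm(np.cross(X-o,d)) for o,d in rs]
def plane(r,z): o,d=r; return o+d*(z-o[2])/d[2]
def proj(n,X,c=None):
    c=c or calibration(n);p=np.array(c["intrinsics"])@(np.array(c["R"])@X+np.array(c["t"]));return p[:2]/p[2]
E
python3 - <<'E'
from h import *
s=lambda x,y:ray("scene",(x/4+150-.4,y/4+140-.4)); d=lambda x,y:ray("side",(x/4.5+200-.4,y/4.5+130-.4))
print("collar",tri([s(325,130),d(454,307)]),plane(s(325,130),.032),plane(d(454,307),.032))
print("stub",tri([s(372,346),d(145,150)]))
print("tabtop mid",tri([s(236,438),d(164,63)]))
print("cap",plane(s(508,82),.014),plane(d(392,490),.014))
print("jar",tri([s(105,238),d(441,110)]))
z=.03
for p in [(215,410),(250,465)]: print(p, plane(s(*p),.09))
for p in [(137,62),(191,64)]: print(p, plane(d(*p),.09))
for p in [(490,262),(533,318)]: print("stop",p,plane(s(*p),.035))
for p in [(68,312),(168,320)]: print("stop",p,plane(d(*p),.035))
E
```

```text
collar (array([0.44151644, 0.01714995, 0.02936631]), [np.float64(0.0004530226051368371), np.float64(0.0004530226051368131)]) [0.44378156 0.01644384 0.032     ] [0.44103145 0.02057537 0.032     ]
stub (array([ 0.62606962, -0.04999193,  0.07415189]), [np.float64(0.00019897091402390255), np.float64(0.00019897091402375813)])
tabtop mid (array([ 0.63621435, -0.14875057,  0.07772297]), [np.float64(0.002410831650345054), np.float64(0.0024108316503452937)])
cap [0.46314407 0.15394462 0.014     ] [0.46111021 0.15954487 0.014     ]
jar (array([ 0.46240279, -0.15288315,  0.05861827]), [np.float64(2.5045329537156608e-05), np.float64(2.504532953713864e-05)])
(215, 410) [ 0.62255357 -0.15166534  0.09      ]
(250, 465) [ 0.66326316 -0.15036656  0.09      ]
(137, 62) [ 0.64618457 -0.12683739  0.09      ]
(191, 64) [ 0.61340544 -0.12940695  0.09      ]
stop (490, 262) [0.59357927 0.05529767 0.035     ]
stop (533, 318) [0.64268431 0.05632624 0.035     ]
stop (68, 312) [0.64721769 0.06274669 0.035     ]
stop (168, 320) [0.59224975 0.06167685 0.035     ]
```

```bash
cat >> h.py <<'E'
from scipy.spatial.transform import Rotation as Ro
from rig import manip
def T(o=None):
    o=o or manip.get_obs(); q=o["tcp_rot"]; return np.array(o["eef_pos"]),Ro.from_quat([q[1],q[2],q[3],q[0]])
def go(target,yaw=None,n=None):
    "print delta in current tool axes to target pos, tool down, tool-y yaw deg"
    p,R=T(); 
    d=R.inv().apply(np.array(target)-p)
    print("pos",p.round(4),"tool y yaw",np.degrees(np.arctan2(*R.as_matrix()[1::-1,1])).round(2),"delta tool",d.round(4))
    if yaw is not None:
        c,s=np.cos(np.radians(yaw)),np.sin(np.radians(yaw)); M=np.array([[s,c,0],[-c,s,0],[0,0,-1.]])
        M=np.column_stack([np.cross([c,s,0],[0,0,-1]),[c,s,0],[0,0,-1]])
        Rt=Ro.from_matrix(M); w=np.degrees((R.inv()*Rt).as_rotvec()); print("turn",w.round(2),"delta in target axes",Rt.inv().apply(np.array(target)-p).round(4))
E
python3 - <<'E'
from h import *
p,R=T();c=calibration("wrist"); Rc=np.array(c["R"]);o=-Rc.T@c["t"]
print("cam in tool",R.inv().apply(o-p),"axis",R.inv().apply(Rc[2]),R.inv().apply(Rc[0]))
print(proj("wrist",p))
go([.636,-.10,.23],95)
E
```

```text
cam in tool [ 0.06881319 -0.00042014 -0.14280317] axis [-2.70578217e-01  1.00741326e-04  9.62697989e-01] [-4.85449811e-04  9.99999853e-01 -2.41086465e-04]
[250.34070329 245.77285666]
pos [0.1987 0.5127 0.2308] tool y yaw 68.81 delta tool [-0.6292 -0.4132  0.0012]
turn [-5.000e-02 -1.000e-02 -2.619e+01] delta in target axes [-0.3822 -0.6484  0.0008]
```

move_arm(plan="-0.04 -0.028 0 0 0 -6.5; -0.037 -0.032 0 0 0 -6.5; -0.034 -0.036 0 0 0 -6.5; -0.03 -0.039 0 0 0 -6.5; -0.026 -0.042 0 0 0 0", fingers=0.4, force=40)

```text
time: 0.65
eef_pos: [0.3411, 0.3101, 0.2313]
tcp_rot: [0.0, -0.044, 0.999, -0.0]
contact_force: [0.6, 0.2, -0.1]
width: 0.0514
```

move_arm(plan="-0.025 -0.042 0 0 0 0; -0.025 -0.042 0 0 0 0; -0.025 -0.042 0 0 0 0; -0.025 -0.042 0 0 0 0; -0.025 -0.042 0 0 0 0")

```text
time: 1.15
eef_pos: [0.4834, 0.1112, 0.2313]
tcp_rot: [0.0, -0.042, 0.999, 0.0]
contact_force: [0.4, 1.2, 0.4]
width: 0.0516
```

```bash
python3 - <<'E'
from h import *
print(manip.get_obs()["time"],manip.get_obs()["width"])
go([.60,-.09,.23],95)
E
```

```text
1.15 0.05159420667258847
pos [0.4834 0.1112 0.2313] tool y yaw 94.81 delta tool [-0.0993 -0.2103  0.0013]
turn [ 0.    0.01 -0.19] delta in target axes [-0.0986 -0.2106  0.0013]
```

move_arm(plan="-0.02 -0.042 0 0 0 0; -0.02 -0.042 0 0 0 0; -0.02 -0.042 0 0 0 0; -0.02 -0.042 0 0 0 0; -0.02 -0.042 0 0 0 0")

```text
time: 1.65
eef_pos: [0.6005, -0.0896, 0.2311]
tcp_rot: [-0.0, -0.042, 0.999, 0.0]
contact_force: [0.6, 0.5, 0.4]
width: 0.051
```

```bash
python3 - <<'E'
from h import *
from rig import grab_frame
import cv2
go([.6,-.09,.23],95)
cv2.imwrite("pics/w1.png",grab_frame("wrist"))
E
```

```text
pos [ 0.6005 -0.0896  0.2311] tool y yaw 94.8 delta tool [ 0.0005 -0.0003  0.0011]
turn [ 0.01 -0.02 -0.2 ] delta in target axes [ 0.0005 -0.0003  0.0011]
```

View pics/w1.png

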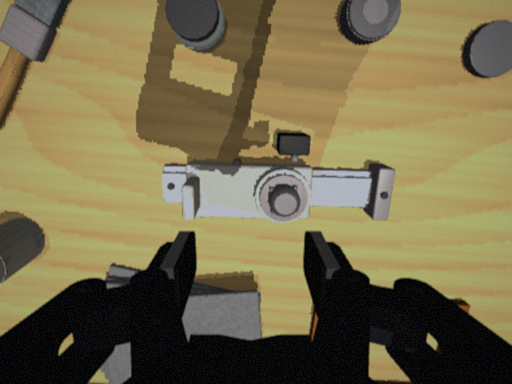

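```bash
python3 - <<'E'
import cv2
a=cv2.imread("pics/w1.png")
cv2.imwrite("pics/w1z.png",cv2.resize(a[120:235,155:405],None,fx=3.2,fy=3.2,interpolation=cv2.INTER_CUBIC))
cv2.imwrite("pics/w1y.png",cv2.resize(a[0:90,330:512],None,fx=4,fy=4,interpolation=cv2.INTER_CUBIC))
E
```

```text
(no output)
```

View pics/w1z.png

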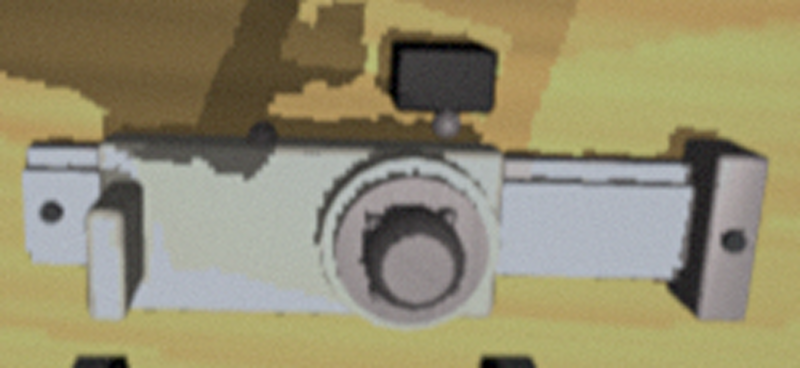

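View pics/w1y.png

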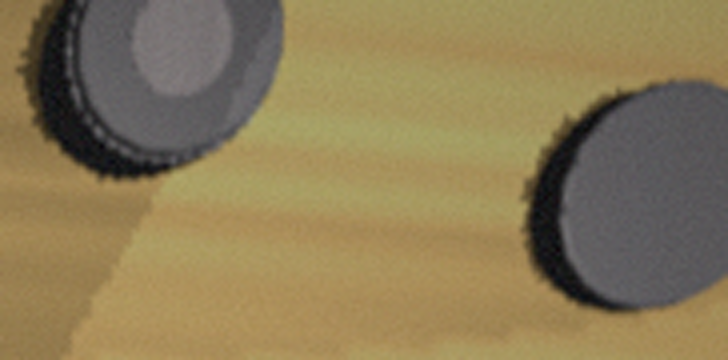

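```bash
python3 - <<'E'
from h import *
cw=calibration("wrist")
s=lambda x,y:ray("scene",(x/4+150-.4,y/4+140-.4)); d=lambda x,y:ray("side",(x/4.5+200-.4,y/4.5+130-.4))
w=lambda x,y:ray("wrist",(155+x/3.2-.3,120+y/3.2-.3),cw)
print("stub",tri([s(372,346),d(145,150),w(420,268)]),plane(w(420,268),.074))
print("tab",tri([s(236,438),w(107,262)]),plane(w(107,262),.088))
print(tri([s(325,130),d(454,307),ray("wrist",(375.2,11.4),cw)]))
for z in(.08,.088): print(plane(w(90,210),z),plane(w(93,317),z),plane(w(122,207),z))
for p in [(28,147),(690,160),(30,260),(490,276)]: print("rail",plane(w(*p),.02)) 
for p in [(727,147),(765,155),(700,317),(750,317)]: print("stop",plane(w(*p),.04))
for p in [(727,147),(765,155),(700,317),(750,317)]: print("stop",proj("wrist",[0,0,0],cw)) if 0 else None
E
```

```text
stub (array([ 0.62743537, -0.05343724,  0.07370208]), [np.float64(0.003629409883623176), np.float64(0.0015673154390432934), np.float64(0.00420003992708693)]) [ 0.62906947 -0.05730801  0.074     ]
tab (array([ 0.6358175 , -0.15026218,  0.07388367]), [np.float64(0.0029472902763970714), np.float64(0.002947290276396942)]) [ 0.63007541 -0.1505815   0.088     ]
(array([0.44180367, 0.01558664, 0.02837449]), [np.float64(0.0018692499322801703), np.float64(0.0006458496774429546), np.float64(0.0019279504180960338)])
[ 0.6170194  -0.15745002  0.08      ] [ 0.65073701 -0.15573532  0.08      ] [ 0.61534411 -0.14804514  0.08      ]
[ 0.61474201 -0.15590104  0.088     ] [ 0.64753927 -0.15423314  0.088     ] [ 0.61311245 -0.14675287  0.088     ]
rail [ 0.61296052 -0.19126176  0.02      ]
rail [0.59902359 0.04068192 0.02      ]
rail [ 0.65455663 -0.19022886  0.02      ]
rail [ 0.64731322 -0.0238264   0.02      ]
stop [0.59000376 0.04405852 0.04      ]
stop [0.59166112 0.05710984 0.04      ]
stop [0.64991053 0.04618945 0.04      ]
stop [0.6485259  0.06343525 0.04      ]
```

```bash
python3 - <<'E'
from h import *
go([.634,-.151,.048],93.5)
E
```

```text
pos [ 0.6023 -0.095   0.2303] tool y yaw 94.61 delta tool [-0.0272 -0.0582  0.1824]
turn [-0.07 -0.02  1.1 ] delta in target axes [-0.0282 -0.0579  0.1823]
```

move_arm(plan="-0.014 -0.027 0.01 0 0 1.1; -0.014 -0.027 0.03 0 0 0; 0 0 0.048 0 0 0; 0 0 0.048 0 0 0; 0 0 0.046 0 0 0")

```text
time: 2.2
eef_pos: [0.6313, -0.1396, 0.0469]
tcp_rot: [-0.0, -0.032, 0.999, 0.0]
contact_force: [0.9, 0.1, -0.7]
width: 0.0511
```

```bash
python3 - <<'E'
from h import *
from rig import grab_frame
import cv2
print(manip.get_obs()["contact_force"])
a=grab_frame("scene")[140:290,150:310]
cv2.imwrite("pics/s2.png",cv2.resize(a,None,fx=4,fy=4,interpolation=cv2.INTER_CUBIC))
cv2.imwrite("pics/w2.png",grab_frame("wrist"))
go([.633,-.147,.048],93.5)
E
```

```text
[ 0.88413997  0.1280242  -0.68727319]
pos [ 0.6284 -0.1386  0.0426] tool y yaw 93.71 delta tool [-0.004  -0.0087 -0.0054]
turn [ 0.21 -0.61  0.21] delta in target axes [-0.0041 -0.0087 -0.0054]
```

View pics/s2.png

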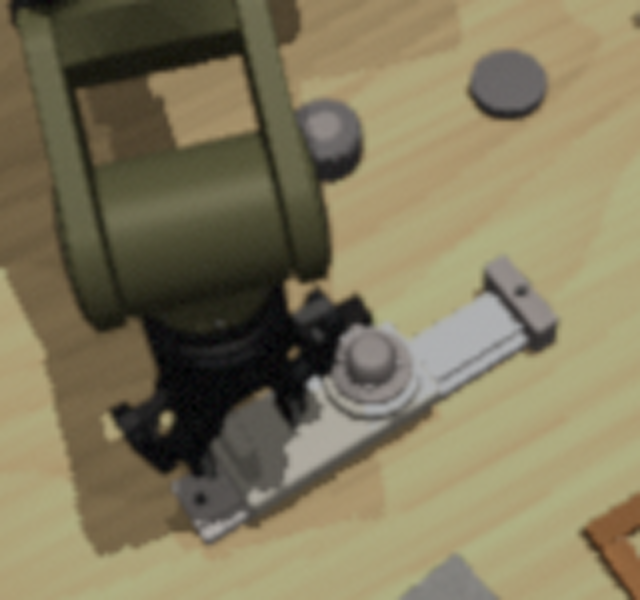

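View pics/w2.png

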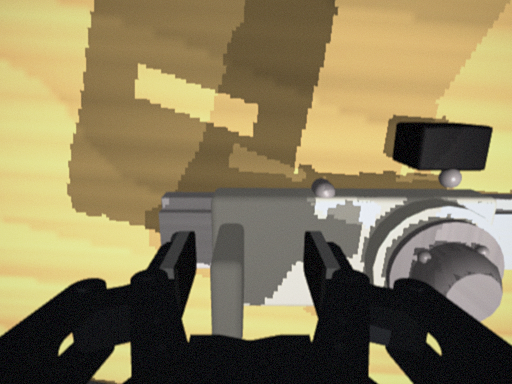

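move_arm(plan="-0.004 -0.006 -0.003 0 0 0; 0 0 0 0 0 0")

```text
time: 2.5
eef_pos: [0.6383, -0.1464, 0.0562]
tcp_rot: [0.003, -0.032, 0.999, -0.001]
contact_force: [0.2, 0.3, 0.6]
width: 0.0508
```

move_arm(plan="0 0 0 0 0 0; 0 0 0 0 0 0; 0 0 0 0 0 0; 0 0 0 0 0 0", fingers=1, force=40)

```text
time: 2.9
eef_pos: [0.6366, -0.1453, 0.0536]
tcp_rot: [0.001, -0.032, 0.999, -0.0]
contact_force: [-2.5, 0.8, 6.5]
width: 0.0114
```

move_arm(plan="0 0.006 0 0 0 0; 0 0.01 0 0 0 0; 0 0.01 0 0 0 0; 0 0.01 0 0 0 0; 0 0.006 0 0 0 0")

```text
time: 3.4
eef_pos: [0.6342, -0.103, 0.0536]
tcp_rot: [0.001, -0.032, 0.999, -0.0]
contact_force: [1.3, -2.2, 3.5]
width: 0.0114
```

move_arm(plan="0 0.004 0 0 0 0; 0 0.004 0 0 0 0; 0 0.004 0 0 0 0; 0 0.004 0 0 0 0")

```text
time: 3.8
eef_pos: [0.6334, -0.0887, 0.0536]
tcp_rot: [0.002, -0.032, 0.999, -0.001]
contact_force: [3.7, -10.9, 4.5]
width: 0.0114
```

move_arm(plan="0 0.003 0 0 0 0; 0 0.003 0 0 0 0; 0 0.003 0 0 0 0")

```text
time: 4.1
eef_pos: [0.6327, -0.0787, 0.0536]
tcp_rot: [0.001, -0.032, 0.999, -0.0]
contact_force: [3.2, -0.0, 6.7]
width: 0.011
```

move_arm(plan="0 0.003 0 0 0 0; 0 0.002 0 0 0 0; 0 0 0 0 0 0")

```text
time: 4.4
eef_pos: [0.6326, -0.0772, 0.0537]
tcp_rot: [0.002, -0.032, 0.999, -0.003]
contact_force: [5.6, -26.3, 3.6]
width: 0.0111
```

move_arm(plan="0 -0.004 0 0 0 0; 0 0 0 0 0 0")

```text
time: 4.6
eef_pos: [0.6327, -0.0776, 0.0536]
tcp_rot: [0.001, -0.032, 0.999, 0.0]
contact_force: [3.1, -0.1, 6.7]
width: 0.0114
```

move_arm(plan="0 0 0 0 0 0; 0 0 0 0 0 0; 0 0 0 0 0 0; 0 0 -0.03 0 0 0; 0 0 -0.04 0 0 0", fingers=0.4)

```text
time: 5.1
eef_pos: [0.6306, -0.0771, 0.121]
tcp_rot: [-0.002, -0.032, 0.999, 0.0]
contact_force: [1.2, 0.7, 0.2]
width: 0.0511
```

move_arm(plan="0.03 0 -0.04 0 0 0; 0.04 0 -0.03 0 0 0; 0.01 0 0 0 0 0; 0 0 0 0 0 0; 0 0 0 0 0 0")

```text
time: 5.6
eef_pos: [0.5522, -0.0825, 0.1913]
tcp_rot: [-0.001, -0.032, 0.999, 0.0]
contact_force: [0.4, 0.5, 0.4]
width: 0.0517
```

```bash
python3 - <<'E'
from h import *
from rig import grab_frame
import cv2,pickle
cw=calibration("wrist"); im=grab_frame("wrist"); pickle.dump(cw,open("cw3.pkl","wb")); cv2.imwrite("pics/w3.png",im)
print(np.abs(calibration("wrist")["t"]-cw["t"]).max())
cv2.imwrite("pics/sc3.png",grab_frame("scene")); cv2.imwrite("pics/si3.png",grab_frame("side"))
go([.6,-.09,.23],95)
for n,s in (("sc3",(slice(140,290),slice(150,310))),):
    cv2.imwrite("pics/z3.png",cv2.resize(cv2.imread(f"pics/{n}.png")[s],None,fx=4,fy=4,interpolation=cv2.INTER_CUBIC))
E
```

```text
2.002442030663021e-05
pos [ 0.5523 -0.0824  0.1909] tool y yaw 93.73 delta tool [-0.047  -0.0106 -0.0392]
turn [ 0.03 -0.11 -1.27] delta in target axes [-0.0468 -0.0117 -0.0391]
```

View pics/w3.png

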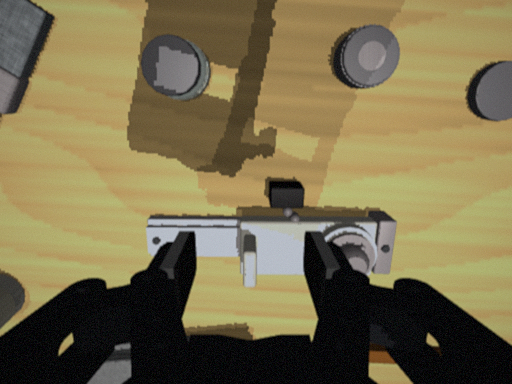

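View pics/z3.png

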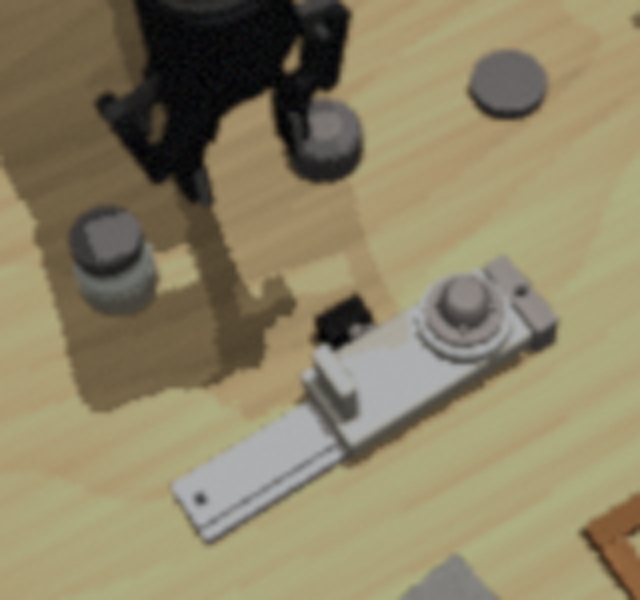

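move_arm(plan="0 0.035 0 0 0 0; -0.01 0.04 0 0 0 0; -0.01 0.025 0 0 0 0; 0 0 0 0 0 0; 0 0 0 0 0 0", fingers=0)

```text
time: 6.25
eef_pos: [0.5656, 0.0189, 0.1913]
tcp_rot: [-0.001, -0.033, 0.999, -0.0]
contact_force: [0.1, 0.0, -0.4]
width: 0.0855
```

```bash
python3 - <<'E'
from h import *
from rig import grab_frame
import cv2,pickle
cw=calibration("wrist"); im=grab_frame("wrist"); pickle.dump(cw,open("cw4.pkl","wb")); cv2.imwrite("pics/w4.png",im)
cv2.imwrite("pics/w4.png",im)
a=cv2.resize(im[170:300,170:330],None,fx=4.5,fy=4.5,interpolation=cv2.INTER_CUBIC);cv2.imwrite("pics/w4z.png",a)
go([.442,.017,.2],93.5)
E
```

```text
pos [0.5655 0.0182 0.1915] tool y yaw 93.72 delta tool [ 0.1233  0.0068 -0.0083]
turn [-0.   -0.07  0.22] delta in target axes [ 0.1233  0.0063 -0.0085]
```

View pics/w4.png

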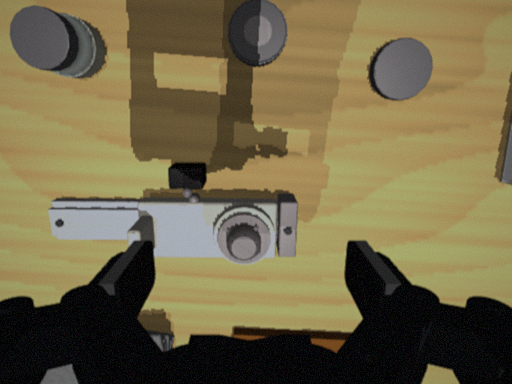

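View pics/w4z.png

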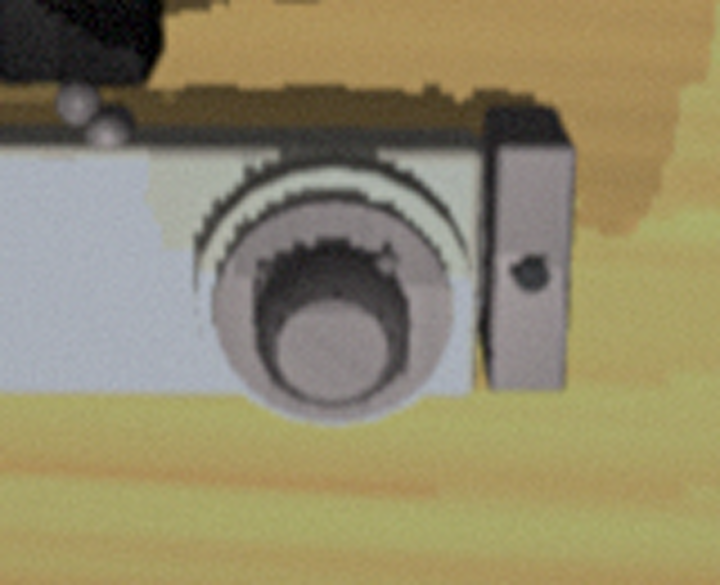

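```bash
python3 - <<'E'
from h import *
import pickle
c3=pickle.load(open("cw3.pkl","rb"));c4=pickle.load(open("cw4.pkl","rb"))
r=ray("wrist",(243.4,245.1),c4)
print(plane(r,.074),plane(r,.076), plane(ray("wrist",(170+333/4.5-.4,170+312/4.5-.4),c4),.0565))
sc=ray("scene",(465/4+150-.4,290/4+140-.4)); print(tri([r,sc]))
for p,z in(((385,262),.0595),((270,265),.0595)): print("pin",plane(ray("wrist",(170+p[0]/4.5-.4,170+p[1]/4.5-.4),c4),z))
a=plane(ray("wrist",(371,55),c3),.032);b=plane(ray("wrist",(257.5,31.5),c4),.032);print("collar",a,b)
print("cap",plane(ray("wrist",(401.5,68),c4),.014),"jar",plane(ray("wrist",(43,37),c4),.062))
E
python3 - <<'E'
import cv2
b=cv2.imread("pics/si3.png")[130:260,200:330];cv2.imwrite("pics/si3z.png",cv2.resize(b,None,fx=4.5,fy=4.5,interpolation=cv2.INTER_CUBIC))
b=cv2.imread("pics/w4.png")[0:80,210:310];cv2.imwrite("pics/w4y.png",cv2.resize(b,None,fx=6,fy=6,interpolation=cv2.INTER_CUBIC))
E
```

```text
[0.6213735  0.01686737 0.074     ] [0.62041736 0.01684477 0.076     ] [0.62340877 0.01687053 0.0565    ]
(array([0.621667  , 0.01743885, 0.07385904]), [np.float64(0.0006043387546838015), np.float64(0.000604338754683936)])
pin [0.61026281 0.0267837  0.0595    ]
pin [0.61245661 0.00333549 0.0595    ]
collar [0.43936662 0.01682845 0.032     ] [0.44036803 0.01733089 0.032     ]
cap [0.45931501 0.15460884 0.014     ] jar [ 0.46083225 -0.14925416  0.062     ]
```

View pics/si3z.png

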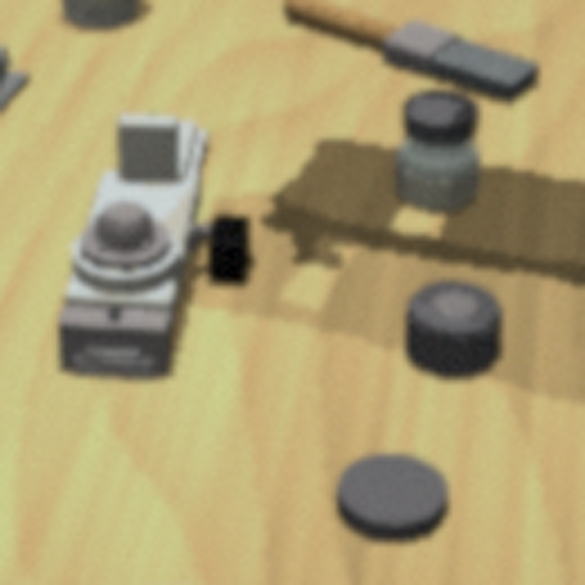

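View pics/w4y.png

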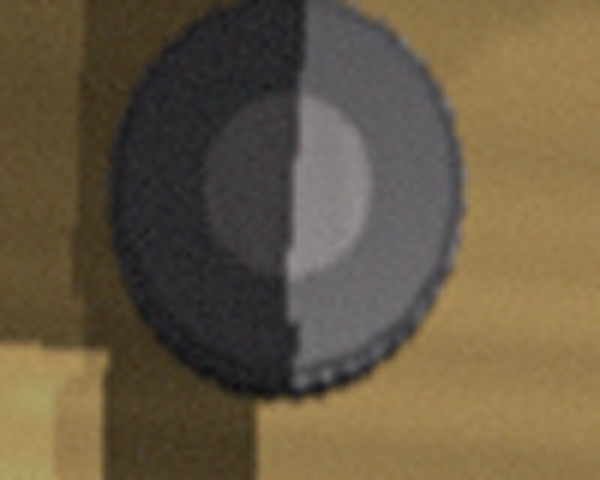

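move_arm(plan="0.04 0.003 0.02 0 0 0; 0.045 0.004 0.03 0 0 0; 0.04 0 0.04 0 0 0; 0 0 0 0 0 0; 0 0 0 0 0 0")

```text
time: 6.8
eef_pos: [0.4484, 0.0169, 0.1093]
tcp_rot: [-0.0, -0.032, 0.999, -0.0]
contact_force: [0.6, 0.7, 0.3]
width: 0.0852
```

```bash
python3 - <<'E'
from h import *
from rig import grab_frame
import cv2,pickle
cw=calibration("wrist"); im=grab_frame("wrist"); pickle.dump(cw,open("cw5.pkl","wb")); cv2.imwrite("pics/w5.png",im)
go([.44,.017,.005],93.5)
E
```

```text
pos [0.4495 0.017  0.1101] tool y yaw 93.65 delta tool [0.0097 0.0007 0.1051]
turn [-0.01  0.09  0.15] delta in target axes [0.0095 0.0006 0.1051]
```

View pics/w5.png

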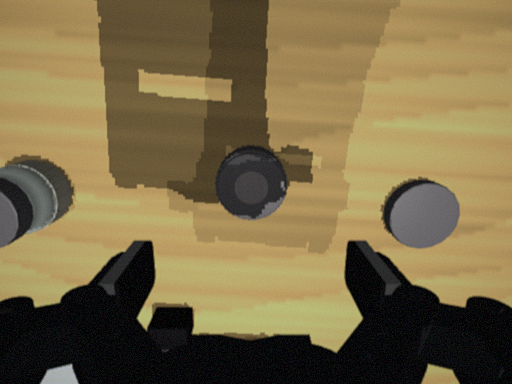

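```bash
python3 - <<'E'
from h import *
import pickle,cv2
c=pickle.load(open("cw5.pkl","rb"))
print(plane(ray("wrist",(250,186.5),c),.032))
E
```

```text
[0.43932948 0.01638369 0.032     ]
```

move_arm(plan="0.01 0 0.02 0 0 0; 0 0 0.03 0 0 0; 0 0 0.025 0 0 0; 0 0 0.01 0 0 0; 0 0 0 0 0 0")

```text
time: 7.35
eef_pos: [0.439, 0.0168, 0.024]
tcp_rot: [-0.0, -0.032, 0.999, 0.0]
contact_force: [-0.0, -0.1, 0.2]
width: 0.0853
```

move_arm(plan="0 0 0.01 0 0 0; 0 0 0.008 0 0 0; 0 0 0 0 0 0; 0 0 0 0 0 0")

```text
time: 7.75
eef_pos: [0.4386, 0.017, 0.0065]
tcp_rot: [0.0, -0.032, 0.999, -0.0]
contact_force: [0.2, 0.7, -0.1]
width: 0.085
```

```bash
python3 - <<'E'
from h import *
from rig import grab_frame
import cv2,pickle
cw=calibration("wrist"); im=grab_frame("wrist"); pickle.dump(cw,open("cw6.pkl","wb")); cv2.imwrite("pics/w6.png",im)
go([.4395,.0166,.005],93.5); print(manip.get_obs()["contact_force"])
E
```

```text
pos [0.4387 0.017  0.0066] tool y yaw 93.71 delta tool [-0.0008 -0.0004  0.0016]
turn [-0.    0.03  0.21] delta in target axes [-0.0008 -0.0004  0.0016]
[ 0.14221615  0.87514296 -0.01135671]
```

View pics/w6.png

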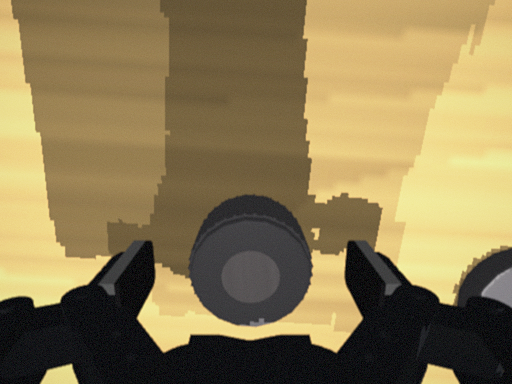

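```bash
python3 - <<'E'
from h import *
import pickle,cv2
c=pickle.load(open("cw6.pkl","rb"))
print(plane(ray("wrist",(250.5,275.5),c),.032),plane(ray("wrist",(251,270),c),.032))
E
```

```text
[0.43946091 0.01710045 0.032     ] [0.43692517 0.01713982 0.032     ]
```

move_arm(plan="0 0 0.002 0 0 0; 0 0 0 0 0 0; 0 0 0 0 0 0; 0 0 0 0 0 0", fingers=1, force=60)

```text
time: 8.2
eef_pos: [0.4385, 0.017, 0.0048]
tcp_rot: [0.0, -0.032, 0.999, -0.0]
contact_force: [-4.6, 0.1, 9.2]
width: 0.05
```

move_arm(plan="0 0 -0.02 0 0 0; 0 0 -0.03 0 0 0; 0 0 -0.04 0 0 0; 0 0 -0.02 0 0 0; 0 0 0 0 0 0")

```text
time: 8.7
eef_pos: [0.4397, 0.0169, 0.1168]
tcp_rot: [0.002, -0.032, 0.999, -0.0]
contact_force: [-0.6, 0.4, -1.2]
width: 0.0503
```

```bash
python3 - <<'E'
from h import *
from rig import grab_frame
import cv2,pickle
cw=calibration("wrist"); im=grab_frame("wrist"); pickle.dump(cw,open("cw7.pkl","wb")); cv2.imwrite("pics/w7.png",im)
go([.6215,.017,.12],93.5); print(manip.get_obs()["contact_force"])
E
```

```text
pos [0.4388 0.017  0.115 ] tool y yaw 93.71 delta tool [-0.1823 -0.0118 -0.0046]
turn [-0.01  0.13  0.21] delta in target axes [-0.1823 -0.0111 -0.005 ]
[-0.17590711  1.05482994 -0.8433024 ]
```

View pics/w7.png

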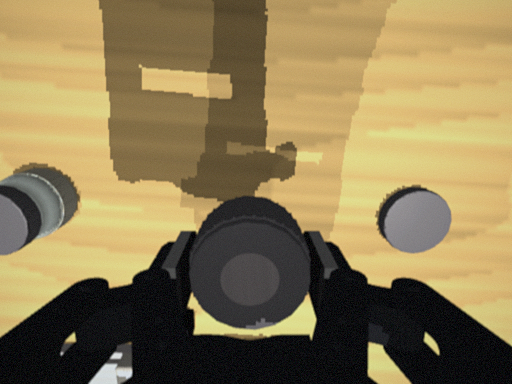

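move_arm(plan="-0.03 -0.003 0 0 0 0; -0.045 -0.003 0 0 0 0; -0.045 -0.003 0 0 0 0; -0.04 -0.003 0 0 0 0; -0.022 0 0 0 0 0")

```text
time: 9.25
eef_pos: [0.6223, 0.0166, 0.1116]
tcp_rot: [-0.001, -0.032, 0.999, 0.0]
contact_force: [-1.2, 0.3, -1.5]
width: 0.0497
```

move_arm(plan="0 0 0 0 0 0; 0 0 0 0 0 0")

```text
time: 9.45
eef_pos: [0.6199, 0.0168, 0.112]
tcp_rot: [-0.002, -0.032, 0.999, 0.0]
contact_force: [0.3, 0.8, -1.2]
width: 0.0501
```

```bash
python3 - <<'E'
from h import *
from rig import grab_frame
import cv2
go([.6215,.0172,.0842],93.5); print(manip.get_obs()["contact_force"])
for n,s in(("scene",(slice(140,260),slice(190,330))),("side",(slice(110,230),slice(180,320)))):
    cv2.imwrite(f"pics/{n}8.png",cv2.resize(grab_frame(n)[s],None,fx=5,fy=5,interpolation=cv2.INTER_CUBIC))
E
```

```text
pos [0.6199 0.0168 0.112 ] tool y yaw 93.71 delta tool [-0.0017  0.0003  0.0278]
turn [ 0.02 -0.19  0.21] delta in target axes [-0.0016  0.0003  0.0278]
[ 0.31547464  0.75753574 -1.20023574]
```

View pics/scene8.png

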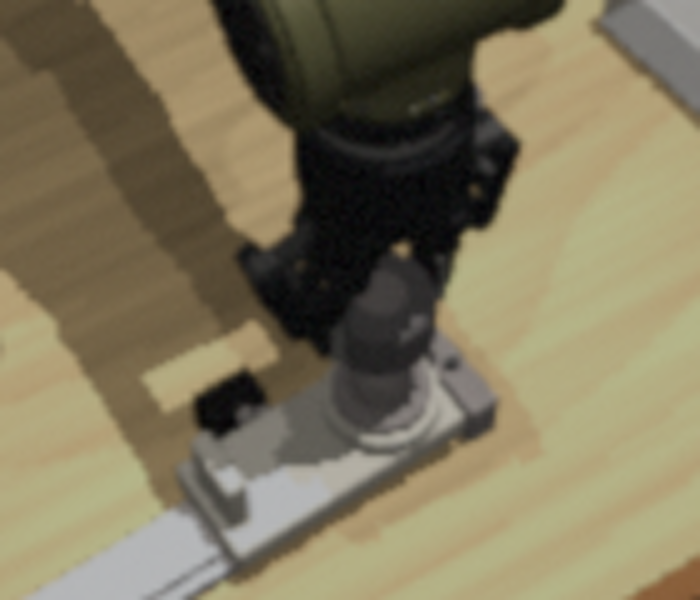

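View pics/side8.png

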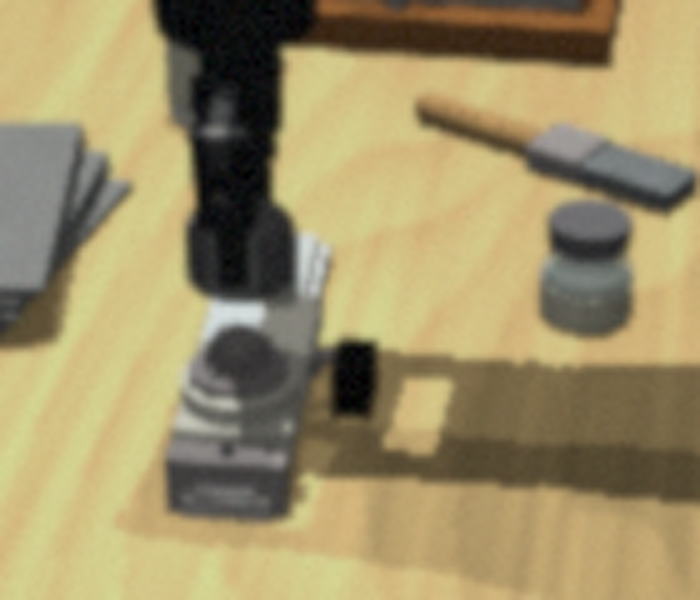

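move_arm(plan="-0.0015 0 0.02 0 0 0; 0 0 0.012 0 0 0; 0 0 0.006 0 0 0; 0 0 0.004 0 0 0; 0 0 0 0 0 0")

```text
time: 10.05
eef_pos: [0.6221, 0.0169, 0.0721]
tcp_rot: [-0.0, -0.032, 0.999, 0.0]
contact_force: [0.1, 0.5, -1.0]
width: 0.0497
```

```bash
python3 - <<'E'
from h import *
go([.6215,.0172,.067],93.5); o=manip.get_obs();print(o["contact_force"],o["torque"])
E
```

```text
pos [0.6221 0.0169 0.0721] tool y yaw 93.71 delta tool [0.0006 0.0004 0.0051]
turn [ 0.   -0.02  0.21] delta in target axes [0.0006 0.0004 0.0051]
[ 0.087774    0.52744325 -1.03347066] [ 0.00909725 -0.03482127 -0.02115228]
```

move_arm(plan="0 0 0.002 0 0 0; 0 0 0.002 0 0 0; 0 0 0.001 0 0 0; 0 0 0 0 0 0")

```text
time: 10.45
eef_pos: [0.6223, 0.0169, 0.0672]
tcp_rot: [-0.0, -0.032, 0.999, -0.0]
contact_force: [-0.3, 0.1, -0.4]
width: 0.0501
```

move_arm(plan="0 0 0.001 0 0 0; 0 0 0.001 0 0 0; 0 0 0 0 0 0")

```text
time: 10.75
eef_pos: [0.6227, 0.0169, 0.0661]
tcp_rot: [0.001, -0.032, 0.999, -0.0]
contact_force: [-2.6, -0.1, 7.2]
width: 0.0499
```

move_arm(plan="0 0 0 0 0 4; 0 0 0 0 0 4; 0 0 0 0 0 4; 0 0 0 0 0 4")

```text
time: 11.15
eef_pos: [0.6226, 0.0169, 0.066]
tcp_rot: [0.0, 0.108, 0.994, 0.0]
contact_force: [-0.8, 0.8, 6.9]
width: 0.05
```

```bash
python3 - <<'E'
from h import *
go([.6215,.0172,.067],93.5); o=manip.get_obs();print(o["contact_force"],o["torque"])
E
```

```text
pos [0.6226 0.0169 0.066 ] tool y yaw 77.55 delta tool [ 0.0011  0.0001 -0.001 ]
turn [  0.     0.05 -15.95] delta in target axes [ 0.0011  0.0004 -0.001 ]
[-0.81727534  0.81903058  6.90903687] [0.17232295 0.42738418 0.13150911]
```

move_arm(plan="0 0 0 0 0 4; 0 0 0 0 0 4; 0 0 0 0 0 4; 0 0 0 0 0 4")

```text
time: 11.55
eef_pos: [0.6226, 0.0167, 0.0659]
tcp_rot: [0.0, 0.246, 0.969, -0.0]
contact_force: [-1.4, -2.0, 2.6]
width: 0.0499
```

move_arm(plan="0 0 0 0 0 4; 0 0 0 0 0 4; 0 0 0 0 0 4")

```text
time: 11.85
eef_pos: [0.6223, 0.017, 0.0653]
tcp_rot: [-0.0, 0.346, 0.938, 0.0]
contact_force: [-0.2, 1.0, 0.2]
width: 0.05
```

move_arm(plan="0 0 0.001 0 0 0; 0 0 0.001 0 0 0; 0 0 0 0 0 0")

```text
time: 12.15
eef_pos: [0.6223, 0.0169, 0.0631]
tcp_rot: [-0.0, 0.344, 0.939, 0.0]
contact_force: [1.0, 1.1, -0.9]
width: 0.0499
```

```bash
python3 - <<'E'
from h import *
go([.6215,.0172,.0548],49.5); o=manip.get_obs();print(o["contact_force"],o["torque"])
E
```

```text
pos [0.6223 0.0169 0.0631] tool y yaw 49.81 delta tool [ 0.0008 -0.0003  0.0083]
turn [ 0.   -0.    0.31] delta in target axes [ 0.0008 -0.0003  0.0083]
[ 0.99585971  1.08429595 -0.85898307] [ 0.22523013 -0.08054424  0.04707538]
```

move_arm(plan="0 0 0.002 0 0 0; 0 0 0.002 0 0 0; 0 0 0.0015 0 0 0; 0 0 0 0 0 0")

```text
time: 12.55
eef_pos: [0.6225, 0.0169, 0.0579]
tcp_rot: [0.0, 0.344, 0.939, 0.0]
contact_force: [-0.3, 0.7, 4.0]
width: 0.0499
```

move_arm(plan="0 0 0.0015 0 0 0; 0 0 0.0015 0 0 0; 0 0 0.001 0 0 0; 0 0 0 0 0 0")

```text
time: 12.95
eef_pos: [0.6225, 0.0169, 0.0548]
tcp_rot: [0.0, 0.344, 0.939, 0.0]
contact_force: [-4.8, 1.0, 12.6]
width: 0.0501
```

move_arm(plan="0 0 0.001 0 0 0; 0 0 0 0 0 0; 0 0 0 0 0 0", force=90)

```text
time: 13.25
eef_pos: [0.6226, 0.0169, 0.0549]
tcp_rot: [0.001, 0.344, 0.939, 0.0]
contact_force: [-10.8, 1.2, 23.6]
width: 0.0499
```

```bash
python3 - <<'E'
from h import *
from rig import grab_frame
import cv2
go([.6215,.0172,.0548],49.5); o=manip.get_obs();print(o["contact_force"],o["torque"],o["qd"])
cw=calibration("wrist");cv2.imwrite("pics/w9.png",grab_frame("wrist"))
for n,s in(("scene",(slice(140,260),slice(190,330))),("side",(slice(110,230),slice(180,320)))):
    cv2.imwrite(f"pics/{n}9.png",cv2.resize(grab_frame(n)[s],None,fx=5,fy=5,interpolation=cv2.INTER_CUBIC))
E
```

```text
pos [0.6226 0.0169 0.0549] tool y yaw 49.73 delta tool [ 0.001  -0.0005  0.0001]
turn [0.04 0.05 0.23] delta in target axes [ 0.001  -0.0005  0.0001]
[-10.80786367   1.20296554  23.62215251] [0.12693508 1.84891044 0.00346026] [-9.05531474e-04 -1.44450593e-04  2.08013029e-04 -8.75879639e-05
 -2.32920276e-03  4.02189918e-04]
```

View pics/w9.png

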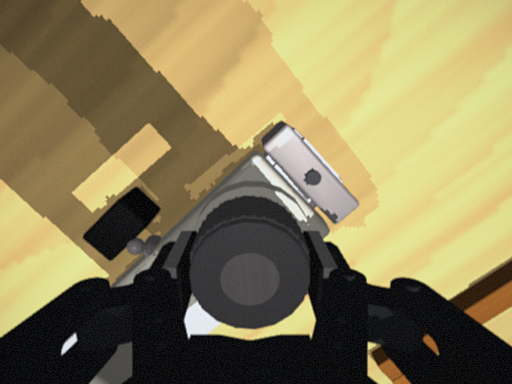

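View pics/scene9.png

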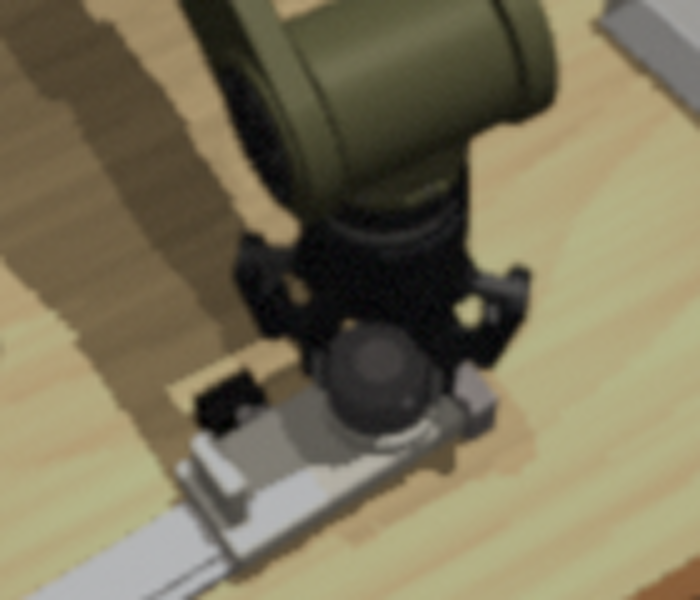

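View pics/side9.png

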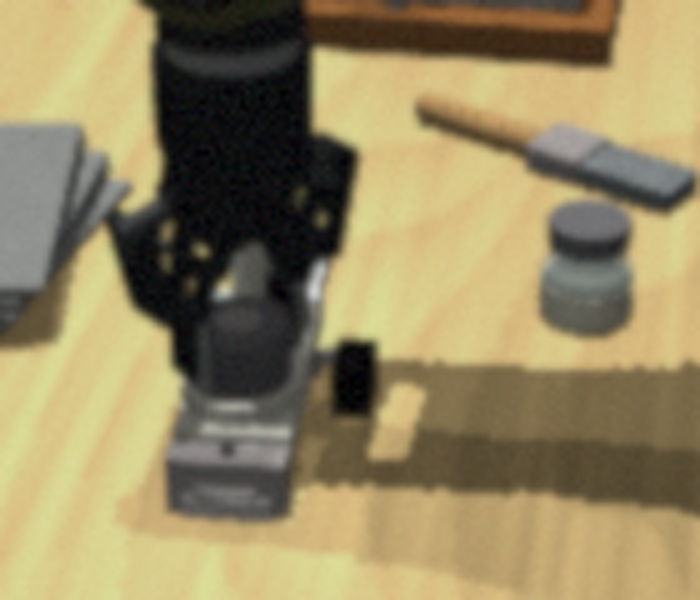

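move_arm(plan="0.0008 -0.0006 0 0 0 0; 0 0 0 0 0 2; 0 0 0 0 0 -4; 0 0 0 0 0 2; 0 0 0 0 0 0")

```text
time: 13.9
eef_pos: [0.6227, 0.0169, 0.0549]
tcp_rot: [0.002, 0.345, 0.939, 0.001]
contact_force: [-0.9, 0.9, 16.6]
width: 0.0494
```

move_arm(plan="0 0 0.001 0 0 0; 0 0 0 0 0 0; 0.0006 -0.0005 0 0 0 0; 0 0 0 0 0 0")

```text
time: 14.3
eef_pos: [0.6227, 0.0169, 0.0549]
tcp_rot: [0.003, 0.344, 0.939, 0.001]
contact_force: [2.1, 1.0, 21.7]
width: 0.0496
```

```bash
python3 - <<'E'
from h import *
from rig import grab_frame
import cv2
o=manip.get_obs();print(o["contact_force"],o["torque"],o["eef_pos"],o["width"])
im=grab_frame("side");cv2.imwrite("pics/side10.png",cv2.resize(im[160:215,205:255],None,fx=10,fy=10,interpolation=cv2.INTER_CUBIC))
im=grab_frame("wrist");cv2.imwrite("pics/w10.png",cv2.resize(im[110:290,150:350],None,fx=3.3,fy=3.3,interpolation=cv2.INTER_CUBIC))
E
```

```text
[ 2.11197879  0.97672572 21.68013062] [-0.0240662   0.05214159 -0.05490328] [0.62271792 0.01685677 0.05489536] 0.04955781174418195
```

View pics/side10.png

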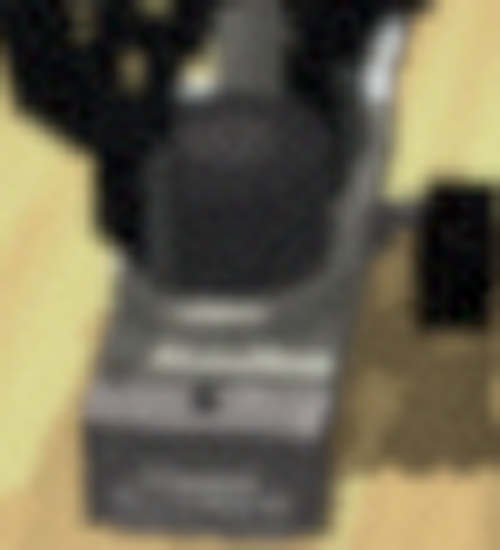

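View pics/w10.png

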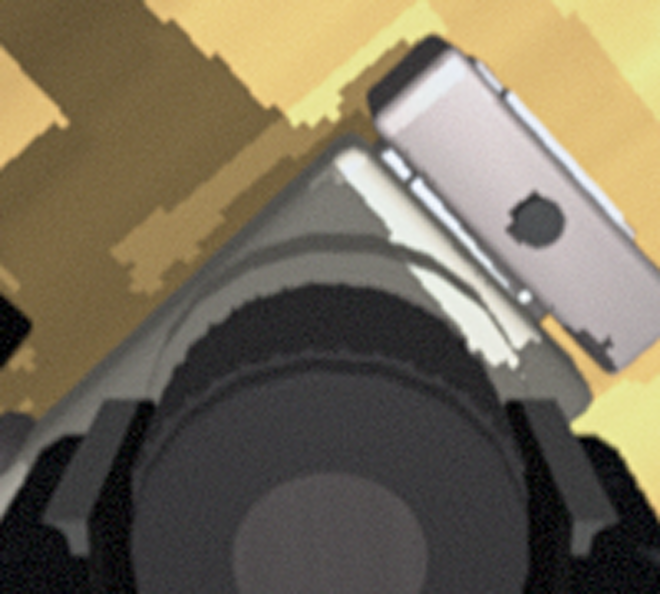

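```bash
python3 - <<'E'
from rig import manip
o=manip.get_obs();print(o["time"],o["contact_force"],o["eef_pos"]); manip.sign_off()
E
```

```text
14.4 [ 0.54748811  1.73620679 22.6492716 ] [0.62272694 0.01683717 0.05490103]
the job is handed in; nothing more can be done
```

The job is handed in at 14.4 s, with the gripper still holding the collar pushed down on the stub. The sign-off gives no verdict.

**Carriage:** I gripped it by its tab and slid it about 70 mm. The force rose to about 11 N at the roller, fell to about 0, then rose to 26 N at the end stop. A later picture shows the tab in the same place, so the detent kept holding it.

**Collar:** It met the pins at a tool height of 0.066 m. I turned it about 44 degrees under light push and it dropped. I then pushed it down against the spring to 0.0549 m.

**Last checks:**
- **Holding push:** It is about 22 N with the grip set at 90 N. A sideways load of about 11 N, seen when I first pushed it down, was relieved to about 2 N.
- **Seating:** Pushing from 13 N up to 24 N did not lower it further, and the picture shows no visible gap at the shoulder.
- **Bystanders:** The brush and jar looked unmoved in the final side view. The cap, tub and bottle were not in the last cropped pictures, so I did not recheck them, though the arm never went near them.

**One mismatch:** The measured drop from the pins was 11.2 mm against the expected 12 mm. The final height does match the 0.0548 m I predicted from the camera measurements, though these are only good to about 2 mm. The spring force part-way down hinted at up to about 1 mm more travel. I put both down to play in the first contact reading, because it would not go any lower.

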